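Weigh the sample can on the spring hook scale

ROBOT

A 6-joint arm with a two-finger parallel gripper is mounted at the origin on the work surface. World frame = base frame: x ahead of the robot, y to its left, z up, the work surface at z = 0. Lengths are in m, angles in rad, forces in N, time in s.
With the tool pointing down it reaches from about 0.325 to 0.75 m from the base axis. Payload 7.6 kg.
Tool frame: the origin (TCP) lies midway between the tips of the shut fingers; the grasp point (between the pads) lies 19 mm behind it; z points along the fingers, y is the line along which they close (so a half turn about z gives the same grasp; the last joint's range is limited). The gripper opens to 85 mm and grips with 20 to 120 N. Pads are 22 mm wide; open, the fingers measure 114 mm over their backs; the gripper's body (76 mm by 85 mm) begins 54 mm behind the grasp point. The pads swing forward as they close: fully open they stand 13 mm farther back than shut.
Start: joints at [1.231, 0.052, 1.401, -0, 1.689, -0.07], TCP at [0.14, 0.506, 0.231] pointing down, gripper open.
Joint ranges: [-2.9, 2.9], [-0.91, 2.17], [0.12, 2.37], [-1.06, 4.2], [0.26, 2.73], [-2.93, 2.93]. Speed limits (rad/s): [2.57, 2.57, 3.01, 3.14, 3.14, 3.14].

INTERFACE

Orientations are given as a rotation vector (axis times angle).
In Python, from bench import monitor, snapshot, camera_params, ctrl gives the robot as it stands.
- The arm moves only by the tool step_arm, never from a script. Its argument "rows" is a list that holds one entry, the list of rows, each a list of 5 numbers: the opening, from 0 (shut) to 1 (fully open), then the shift along the world's x, y, z in cm, then the turn about the world's z in degrees. A call has 1 to 10 rows; each row is the pose to reach, as a shift and turn from the pose commanded when the call began; what a row does not reach only later rows make up. A row lasts 1/10 s, in which the tool goes at most 50 mm and 8.59 degrees, less where a joint would pass 70% of its speed; a pose out of reach is approached as far as the arm can. A call with a gripper value outside its range is refused whole. The fingers move at their own pace and stop on an object; the grip force is fixed at half the most. Time passes only in rows, so rows that repeat a pose let the fingers close. It gives the time, the measured TCP pose, the force, the opening and the grip force at its end, in the units of the state.
- monitor.get_obs(): the state, without advancing time (a new reading comes with each control period).
- snapshot(name): name is "scene" or "top" or "wrist"; returns the picture (384x512x3 uint8, blue, green, red); there is no depth.
- camera_params(name): a dict with "fx", "fy", "cx", "cy" (pixels), "extrinsics" (4x4, takes a point from camera to world coordinates). Camera axes: x right, y down, z forward; pixel columns grow to the right and rows downward; lengths in m; the calibration is good to about 2 mm. A picture is of the moment at which its call begins: read the wrist's pose just before it. camera_params takes no time and is no camera call; for the wrist camera it gives the pose at the moment of the call.
- ctrl.sign_off(): hands the job in; it is judged then, once.
The state is a dict: "time": time; "joint_positions": joint angles; "joint_velocities": joint speeds; "joint_torque": joint torques, N m; "tcp_pos": TCP position; "tool_rot": TCP orientation; "ft_force": force on the tool from outside, world axes, zero at the start; "moment": the same for the moment, N m; "finger_gap": finger opening in m; "gripper_force": force on a finger pad.
Only numpy, scipy, OpenCV 4.12 (cv2) and the standard library are available. Lean on these libraries where they do the work, as an engineer would, in place of code of your own. Each camera call takes 0.05 s, during which the arm holds its last target. There are 200 camera calls.

TASK

Weigh the sample can that has the bail: hang it by its bail in the dip of the spring scale's hook, let go completely, and leave it hanging there until it has been quite still for a good second, without dropping it on or pulling the hook down to its stop. Then take it off the hook and gently set it upright on the narrow raised white ledge, centred across its width and clear of its ends, and let go. Leave the other vessels where they stand.

Things in the scene. Friction and masses are not known exactly. Their poses are not given: they have to be found in the camera images.
- can_center (a point): Half-way up the axis of the loose sample can (95 mm above its foot; 190 mm high in all, 0.28 to 0.56 kg): a closed stainless cylinder 60 mm across, lid rim 63 mm across with its top 85 mm above the foot. A fixed stiff bail and a black grip plate stand over the lid. z is up; half a turn about z changes nothing.
- can_grip (a point): Middle of the can's black flat grip plate, 168 mm above its foot, on its axis; can's axes. The plate is 12 mm thick along y (pinch it there), 26 mm wide along x, from 144 to 190 mm above the foot, on the middle of the bail's bar.
- can_bail (a point): Underside of the middle of the bail bar, 136 mm above the foot; can's axes. The bail is an inverted U of 8 mm round bar in the can's y-z plane: level top bar along y, uprights at y = -28 and +28 mm. The free opening between lid and bar is 51 mm high and 48 mm wide.
- hook_seat (a point): Bottom of the hook's V dip, on its upper surface, where the bail bar comes to lie; 215 mm above the table when empty. Hook: bent flat steel, 16 mm wide, 5 mm thick. x points level to the column's axis, 95 mm away; on that side the V rises 15 mm by x = 25 mm, then runs level. The bar must lie across the hook, along y; nothing is above the hook.
- hook_tip (a point): The hook's free end, on its upper surface: 36 mm from the dip on the side away from the column (x = -36 mm) and 22 mm higher than the dip. It has to pass level through the opening under the bail before the bar is lowered into the dip. Same axes as the dip.
- scale: The fixed spring scale, origin under its column, z up, hook pointing along -x. Dark base plate 12 mm thick, 110 mm wide, from x = -140 to +70 mm; 38 mm column 130 mm high, coil spring above it, hook on top. Behind it (x = 30 to 74 mm) a white graduated plate 182 mm high with a pointer. A hung can hangs freely above the base.
- hook (a joint): How far the hook is pulled down, in m: 0 empty (small tremors aside), spring of 150 N/m (the can pulls it 0.018 to 0.037), lightly damped so it bobs for about a second; end stop at 0.070, keep it below 0.062.
- ledge_top (a point): Centre of the top of the raised ledge, 60 mm above the table: a fixed white strip 200 mm long (its x axis) and 46 mm wide (its y axis), level, with thin black side edges, on two small steel feet. The can's 60 mm foot overhangs a little on both sides.
- bottle: Bystander: green glass bottle, 64 mm across, 190 mm high, loose; origin under its centre.
- plain_can: Bystander: stainless can like the sample can but without bail or grip plate, only a small black knob on the lid (101 mm high in all), loose; origin under its centre.
- jug: Bystander: open steel mug, 84 mm across, 95 mm high, loose; origin under its centre.
Not all that is in view belongs to the job. Leave any yellow look-alike of the part that bears ledge_top alone.

How it is judged:
By the outcome, as a careful person would: the job done as asked, in the order asked, and still so for the second after the job is handed in, with the robot touching nothing.
It also fails if it takes over 69 s, if anything falls off the work surface, if the arm or the gripper's body presses on something with over 40 N, if the wrist force passes 120 N, or if a joint passes its speed limit or range.

## Working session

There is one attempt and no reset: what is moved stays moved. The work goes in short steps, Python scripts to look and compute and a tool call to move; the robot and the scene stay as the last step left them, time stands still between calls to the robot, and variables do not carry over. Pictures are saved under pics/ and viewed, at most 10 in all, crops included, and the job is handed in when it is done.

Besides the shell and the picture viewer there is one more tool, called after ">>>" as name(argument=value, ...) on one line, values as JSON. step_arm: Moves the arm, as the interface text tells. Its arguments: {"type":"object","properties":{"rows":{"type":"array"}},"required":["rows"]}

```bash
mkdir -p pics; ls
python3 - <<'E'
from bench import monitor,snapshot,camera_params
import cv2,numpy as np
a=snapshot("scene");b=snapshot("top")
cv2.imwrite("pics/s0.png",a);cv2.imwrite("pics/t0.png",b)
for n in("scene","top"):
    p=camera_params(n);print(n,p["fx"],p["fy"],p["cx"],p["cy"]);print(np.round(p["extrinsics"],4))
o=monitor.get_obs();print(o["time"],o["tcp_pos"],o["tool_rot"],o["finger_gap"])
E
```

```text
pics
scene 441.2679253596689 441.2679253596689 256.90371487977995 190.7185072555964
[[ 0.1018  0.6348 -0.766   1.3821]
 [ 0.9948 -0.0617  0.0811 -0.0165]
 [ 0.0042 -0.7702 -0.6377  0.8666]
 [ 0.      0.      0.      1.    ]]
top 467.7556296956632 467.7556296956632 241.70342131135817 188.75230251362518
[[ 0.0076 -0.9953  0.0967  0.3766]
 [-0.9999 -0.0088 -0.0111  0.0833]
 [ 0.0119 -0.0966 -0.9952  1.4611]
 [ 0.      0.      0.      1.    ]]
0.1 [0.13982706 0.50575843 0.23054597] [-4.22560838e-01 -3.11274531e+00  2.20297261e-03] 0.08543716184722401
```

View pics/s0.png

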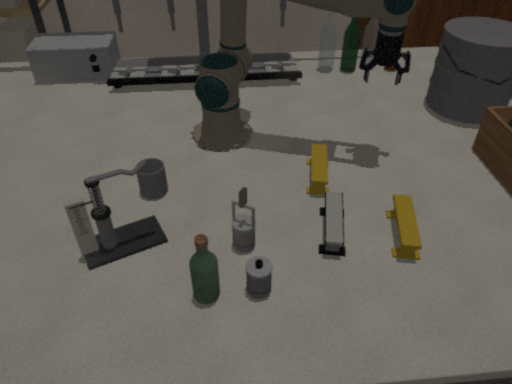

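View pics/t0.png

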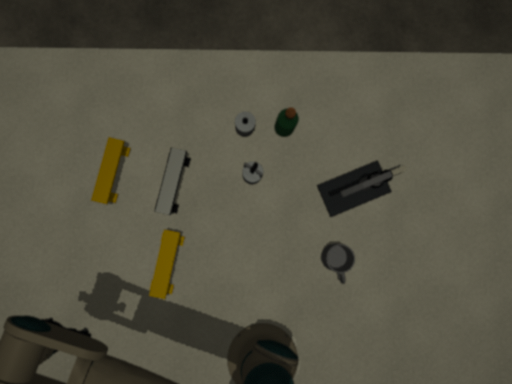

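The scene picture shows the bail can at (243,228), the plain knob can at (259,275), the bottle at (205,275) and the mug at (152,178). The scale base is at (125,240), with its hook running from (92,182) to (145,168). The white ledge is at (333,222), and the yellow look-alikes are at (319,168) and (405,225).

Things that could be taken for the sample can:
- (243,228): has bail and black plate, so this is my choice.
- (259,275): has only a knob.
- (152,178): the mug.

For the ledge I choose the white strip at (333,222) over the two yellow ones. I'll check both choices in close crops.

Run:
```python
import cv2,numpy as np
a=cv2.imread("pics/s0.png");b=cv2.imread("pics/t0.png")
g=lambda im:cv2.convertScaleAbs(im,alpha=1.6)
cv2.imwrite("pics/s1.png",cv2.resize(g(a[150:300,60:360]),(780,390),interpolation=cv2.INTER_CUBIC))
cv2.imwrite("pics/t1.png",cv2.resize(g(b[100:250,150:410]),(780,450),interpolation=cv2.INTER_CUBIC))
```

```text
(no output)
```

View pics/s1.png

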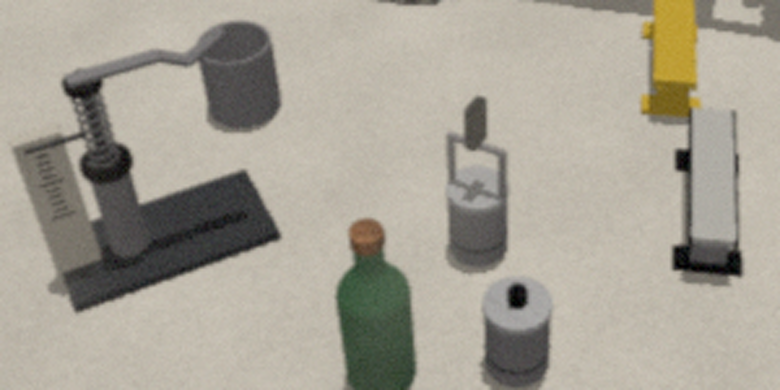

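View pics/t1.png

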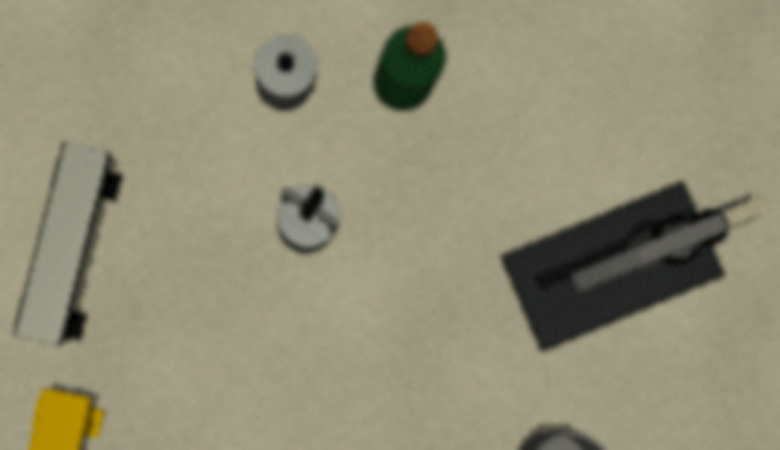

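The crops confirm the choices. The bail can has its lid at top-crop (308,216), bail ends at (288,193) and (330,222), and a dark plate. The hook tip is at top-crop (578,282) and the ledge corners are at (65,143), (108,152), (60,343) and (15,333). Next I'll cast rays.

```bash
cat > h.py <<'E'
import numpy as np,cv2
from bench import camera_params
def ray(n,uv,P=None):
    P=P or camera_params(n);E=np.array(P["extrinsics"])
    d=E[:3,:3]@np.array([(uv[0]-P["cx"])/P["fx"],(uv[1]-P["cy"])/P["fy"],1]);return E[:3,3],d
def on(n,uv,z,P=None):
    o,d=ray(n,uv,P);return np.round(o+d*(z-o[2])/d[2],4)
def proj(n,X,P=None):
    P=P or camera_params(n);E=np.linalg.inv(np.array(P["extrinsics"]));c=E[:3,:3]@X+E[:3,3]
    return np.array([P["cx"]+P["fx"]*c[0]/c[2],P["cy"]+P["fy"]*c[1]/c[2]])
T=lambda x,y:(x/3+150-.33,y/3+100-.33)
S=lambda x,y:(x/2.6+60-.3,y/2.6+150-.3)
E
python3 - <<'E'
from h import *
print("lid T",on("top",T(308,218),.085),"S",on("scene",S(476,188),.085))
print("bail T",on("top",T(288,192),.136),on("top",T(332,224),.136),"S",on("scene",S(451,139),.137),on("scene",S(503,153),.137))
print("plate top S",on("scene",S(468,103),.19),on("scene",S(484,97),.19),"plate T far",on("top",T(317,189),.19))
print("tip T",on("top",T(578,282),.237),"S",on("scene",S(217,35),.237))
print("dip S",on("scene",S(187,60),.215)," hook root S",on("scene",S(80,78),.23),"T",on("top",T(720,226),.23))
print("base T",[on("top",T(*c),.012) for c in((502,257),(683,181),(723,275),(542,350))])
print("base S",[on("scene",S(*c),.012) for c in((245,171),(280,237),(76,310))])
print("ledge T",[on("top",T(*c),.06) for c in((65,143),(109,153),(60,344),(15,333))])
print("ledge S",[on("scene",S(*c),.06) for c in((691,109),(736,110),(739,240),(692,240))])
print("bottle S/T",on("top",T(422,38),.19),on("scene",S(367,230),.19),"plain",on("top",T(286,66),.085))
print("jug",on("top",(337,256),.095))
E
```

```text
lid T [0.5595 0.0367 0.085 ] S [0.5647 0.0341 0.085 ]
bail T [0.5776 0.0576 0.136 ] [0.5472 0.0155 0.136 ] S [0.5487 0.012  0.137 ] [0.5736 0.06   0.137 ]
plate top S [0.5601 0.0287 0.19  ] [0.5528 0.0442 0.19  ] plate T far [0.5724 0.0321 0.19  ]
tip T [ 0.4849 -0.1956  0.237 ] S [ 0.4955 -0.1993  0.237 ]
dip S [ 0.502  -0.2298  0.215 ]  hook root S [ 0.54   -0.3169  0.23  ] T [ 0.5365 -0.3242  0.23  ]
base T [array([ 0.5302, -0.1679,  0.012 ]), array([ 0.6119, -0.3585,  0.012 ]), array([ 0.5134, -0.3983,  0.012 ]), array([ 0.4339, -0.2086,  0.012 ])]
base S [array([ 0.437 , -0.2102,  0.012 ]), array([ 0.5411, -0.1669,  0.012 ]), array([ 0.6196, -0.3564,  0.012 ])]
ledge T [array([0.637 , 0.2818, 0.06  ]), array([0.6272, 0.2372, 0.06  ]), array([0.434 , 0.2823, 0.06  ]), array([0.4446, 0.3273, 0.06  ])]
ledge S [array([0.4363, 0.2809, 0.06  ]), array([0.4428, 0.3298, 0.06  ]), array([0.6358, 0.2834, 0.06  ]), array([0.6313, 0.2381, 0.06  ])]
bottle S/T [ 0.7146 -0.0644  0.19  ] [ 0.7152 -0.0652  0.19  ] plain [0.7125 0.0595 0.085 ]
jug [ 0.3158 -0.21    0.095 ]
```

>>> step_arm(rows=[[[1,4,-4.5,3.5,-4],[1,8,-9,7,-8],[1,11.5,-13,9,-12],[1,15,-17,9,-16],[1,18.5,-21,9,-16],[1,22,-25,9,-16],[1,25.5,-29,9,-16],[1,29,-33,9,-16],[1,32,-36.5,9,-16],[1,35,-40,9,-16]]])

```text
time: 1.1
tcp_pos: [0.4576, 0.1426, 0.3209]
tool_rot: [-0.852, -3.024, -0.0]
ft_force: [-0.1, 1.6, -0.1]
finger_gap: 0.0854
gripper_force: 0.0
```

>>> step_arm(rows=[[[1,3,-3,0,0],[1,5,-5,0,0],[1,6.6,-6.5,0,0],[1,7.2,-7,0,0],[1,7.2,-7,0,0],[1,7.2,-7,0,0]]])

```text
time: 1.7
tcp_pos: [0.5282, 0.0753, 0.3211]
tool_rot: [-0.85, -3.024, -0.0]
ft_force: [-0.6, -0.5, -0.4]
finger_gap: 0.0855
gripper_force: 0.0
```

Run:
```python
from h import *
from bench import monitor,snapshot
o=monitor.get_obs();P=camera_params("wrist");im=snapshot("wrist");cv2.imwrite("pics/w0.png",im)
import pickle;pickle.dump(P,open("w0.pkl","wb"))
print(o["time"],o["tcp_pos"],o["tool_rot"],o["ft_force"],o["joint_positions"])
print(P["fx"],np.round(P["extrinsics"],3))
for z,h in((.168,0),(.085,0),(.19,0)):print(proj("wrist",np.array([.562,.036,z]),P))
```

```text
1.7 [0.52824015 0.07526491 0.32113229] [-8.50355493e-01 -3.02393918e+00 -3.54975637e-04] [-0.59692884 -0.5142795  -0.41242883] [ 7.21412405e-02  7.56899358e-02  1.19896546e+00  3.51726284e-04
  1.86720364e+00 -9.50295580e-01]
322.83237044932565 [[ 0.521  0.81   0.269  0.459]
 [ 0.853 -0.495 -0.163  0.117]
 [ 0.001  0.315 -0.949  0.464]
 [ 0.     0.     0.     1.   ]]
[238.47685598 221.1373306 ]
[241.60027946 194.13045012]
[237.37514982 230.66330319]
```

View pics/w0.png

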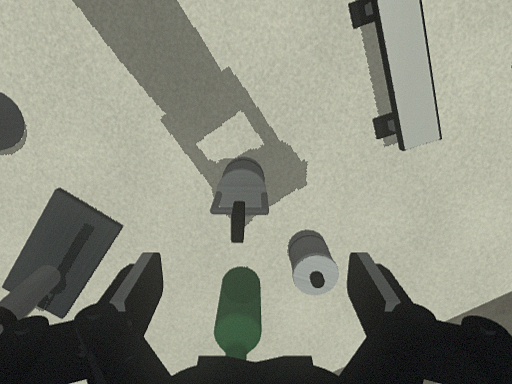

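The wrist view shows the bail bar nearly level in the picture, from (211,213) to (268,212). The plate runs down to its far top edge at (237,242), so the yaw already matches.

Run:
```python
from h import *
import pickle;P=pickle.load(open("w0.pkl","rb"))
im=cv2.imread("pics/w0.png");g=cv2.cvtColor(im,cv2.COLOR_BGR2GRAY)
m=(g<60).astype(np.uint8);n,l,s,c=cv2.connectedComponentsWithStats(m[150:260,200:280])
for i in range(1,n):
    if s[i,4]>40:print(s[i],c[i])
print(g[205:246:2,237]);print(g[225,222:252])
e=on("wrist",(237.5,242),.19,P);print("far edge",e,"centre",e[:2]-.013*np.array([.853,-.522]))
a,b=on("wrist",(211,212.5),.138,P),on("wrist",(268,212),.138,P);print("bail",a,b,(a+b)/2,np.degrees(np.arctan2(*(b-a)[1::-1])),np.linalg.norm(b-a))
```

```text
[ 31  51  14  41 497] [37.86519115 71.19517103]
[ 48  45  44  41  49  49  46  43  47  50  49  51  50  51  54  48  51  49
  41 175 188]
[177 181 180 179 180 174 180 195 164  64  44  45  48  47  48  49  56  44
  47  50  48  48  39 104 164 195 198 186 182 180]
far edge [0.572  0.0298 0.19  ] centre [0.560911 0.036586]
bail [0.5482 0.0077 0.138 ] [0.58  0.061 0.138] [0.5641  0.03435 0.138  ] 59.178730605969214 0.06206552988575862
```

>>> step_arm(rows=[[[1,1.7,-2,0,0],[1,3.4,-3.9,-2,0],[1,3.4,-3.9,-5,0],[1,3.4,-3.9,-8,0],[1,3.4,-3.9,-8,0],[1,3.4,-3.9,-8,0]]])

```text
time: 2.35
tcp_pos: [0.5624, 0.0363, 0.2422]
tool_rot: [0.85, 3.024, 0.0]
ft_force: [-1.0, -0.1, 1.5]
finger_gap: 0.0852
gripper_force: 0.0
```

Run:
```python
from h import *
from bench import monitor,snapshot
o=monitor.get_obs();P=camera_params("wrist");im=snapshot("wrist");cv2.imwrite("pics/w1.png",im)
import pickle;pickle.dump(P,open("w1.pkl","wb"))
print(o["time"],o["tcp_pos"],o["tool_rot"],o["ft_force"])
g=cv2.cvtColor(im,cv2.COLOR_BGR2GRAY);u,v=proj("wrist",np.array([.562,.036,.19]),P);print(u,v)
v=int(v);u=int(u);print(g[v,u-40:u+40:2]);print(g[v-30:v+50:2,u])
```

```text
2.35 [0.56241701 0.03625282 0.24217354] [8.49906336e-01 3.02410567e+00 3.37912482e-04] [-1.02022487 -0.14617122  1.51725391]
253.71605248968467 213.87390325304025
[115 115 120 119 110 117 116 114 117 115 114 116 115 121 116 123  37  42
  43  44  43  46  40  42  37 125 116 117 123 116 119 118 115 115 118 122
 119 105 167 190]
[ 46  36  39  37  33  39  39  34  36  37  37  40  38  43  43  43  39  44
  43  40  38  46  47  31 105 168 184 184 186 174 179 174 186 181 185 182
 189 190 186 182]
```

View pics/w1.png

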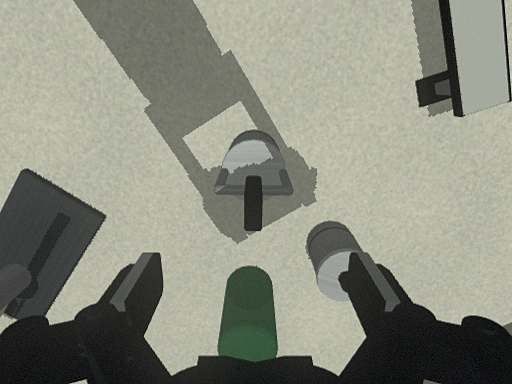

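The plate at (253,215) is centred between the fingers, so I'll descend and close.

>>> step_arm(rows=[[[1,0,0,-3,0],[1,0,0,-6,0],[1,0,0,-8,0],[1,0,0,-9,0],[1,0,0,-9,0],[0,0,0,-9,0],[0,0,0,-9,0],[0,0,0,-9,0],[0,0,0,-9,0],[0,0,0,-9,0]]])

```text
time: 3.4
tcp_pos: [0.5628, 0.0355, 0.1515]
tool_rot: [0.852, 3.024, 0.0]
ft_force: [-1.5, 0.2, 0.6]
finger_gap: 0.0121
gripper_force: 0.8
```

>>> step_arm(rows=[[[0,0,0,0,0],[0,0,0,0,0],[0,0,0,0,0]]])

```text
time: 3.7
tcp_pos: [0.5629, 0.0354, 0.1515]
tool_rot: [0.852, 3.023, 0.0]
ft_force: [-0.8, -0.5, 2.7]
finger_gap: 0.0114
gripper_force: 59.3
```

>>> step_arm(rows=[[[0,0,0,1,0],[0,0,0,3,0],[0,0,0,5.5,0],[0,0,0,8,0],[0,0,0,10,0],[0,0,0,11,0],[0,0,0,11.5,0],[0,0,0,11.5,0],[0,0,0,11.5,0],[0,0,0,11.5,0]]])

```text
time: 4.7
tcp_pos: [0.5624, 0.0355, 0.2647]
tool_rot: [-0.851, -3.022, 0.001]
ft_force: [0.9, 0.5, -4.7]
finger_gap: 0.011
gripper_force: 58.6
```

>>> step_arm(rows=[[[0,-0.7,-1,0,-3],[0,-1.8,-3.5,0,-7],[0,-3,-6.5,0,-12],[0,-4.2,-9.5,0,-18],[0,-5.5,-12.5,0,-24],[0,-6.6,-15,0,-29],[0,-7.6,-17.3,0,-33],[0,-8.3,-19,0,-35],[0,-8.7,-20,0,-35.7],[0,-8.7,-20,0,-35.7]]])

```text
time: 5.7
tcp_pos: [0.4753, -0.1653, 0.2657]
tool_rot: [-1.739, -2.616, 0.0]
ft_force: [0.2, 0.7, -5.0]
finger_gap: 0.0113
gripper_force: 59.0
```

>>> step_arm(rows=[[[0,0,0,0,0],[0,0,0,0,0],[0,0,0,0,0],[0,0,0,0,0],[0,0,0,0,0]]])

```text
time: 6.2
tcp_pos: [0.4759, -0.1642, 0.2661]
tool_rot: [1.737, 2.618, 0.0]
ft_force: [-0.2, -0.2, -4.5]
finger_gap: 0.0114
gripper_force: 59.0
```

Run:
```python
from h import *
from bench import monitor,snapshot
import pickle
f=[]
for i in range(3):
    o=monitor.get_obs();f.append(o["ft_force"]);P=camera_params("wrist");im=snapshot("wrist")
cv2.imwrite("pics/w2.png",im);pickle.dump(P,open("w2.pkl","wb"))
a=snapshot("scene");cv2.imwrite("pics/s2.png",a);
print(o["tcp_pos"],o["tool_rot"],f,o["finger_gap"])
c=cv2.resize(cv2.convertScaleAbs(a[120:280,60:270],alpha=1.6),(525,400),interpolation=cv2.INTER_CUBIC)
w=cv2.resize(im,(267,200))
out=np.zeros((400,792,3),np.uint8);out[:,:525]=c;out[:200,525:]=w;cv2.imwrite("pics/c2.png",out)
```

```text
[ 0.47576087 -0.16434083  0.26613895] [1.73722758e+00 2.61754090e+00 1.29421888e-04] [array([-0.16095824, -0.22451799, -4.46678975]), array([-0.51837978, -0.25095992, -4.90218011]), array([ 0.27729334, -0.51064882, -5.59609337])] 0.01107824413637919
```

View pics/c2.png

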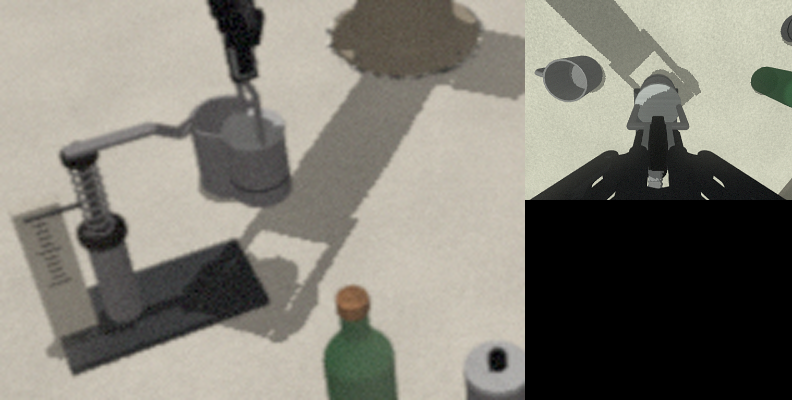

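Composite view: the can is held just beyond the hook's tip, and the hook tip shows in the wrist view at about (250,350), just below the plate. I'll use it to check the lateral alignment.

Run:
```python
from h import *
import pickle;P=pickle.load(open("w2.pkl","rb"));im=cv2.imread("pics/w2.png");g=cv2.cvtColor(im,cv2.COLOR_BGR2GRAY)
for x in(.4887,-.1962,.237),(.5027,-.2294,.215),(.4757,-.1643,.305):print(proj("wrist",np.array(x),P))
for r in range(316,372,5):print(r,g[r,224:280:2])
a=cv2.imread("pics/s2.png");
cv2.imwrite("pics/c3.png",np.hstack([cv2.resize(im[220:384,180:330],(450,492),interpolation=cv2.INTER_CUBIC),cv2.resize(cv2.convertScaleAbs(a[140:222,100:150+28],alpha=1.6),(340,492),interpolation=cv2.INTER_CUBIC)[:, :340]]))
u=np.array([-.3875,.9219]);c=np.array([.5395,-.317])
for s in(.1,.115,.131):print(s,proj("scene",np.array([*(c+s*u),.237 if s>.12 else .22])))
```

```text
[253.70841377 280.09994421]
[253.80414047 305.64262011]
[254.41533005 304.91987555]
316 [26 32 23 27 33 23 18 23 20 11 25 22 23 21 23 26 24 24 22 17 18 17 20 20
 28 34 27 30]
321 [23 34 24 25 22 32 55 28 30 15 24 15 23 25 26 25 17 18 22 20 20 26 25 25
 27 25 27 17]
326 [ 30  32  24  27  33  28 101  66  73  13   9  24  18  21  22  24  16  16
   4  25  23  22  28  26  47  70  23  31]
331 [ 27  34  32  24  27  21  89  94  95  95  96  94  96  95  98  99  89 100
  81  67  67  35  26  15 191 121  20  27]
336 [ 24  23  24  30  29  28  34  95  96  95  95  90  98  96  96  93  94  97
  65  88  45  21   0 195 190 215  16  27]
341 [ 24  28  26  21  29   4 160 145 145 150 140  96  90  95 139  87  92  94
  81  66 179 197 199 204 208 215  17  23]
346 [ 29  23  22  25  21  49 162 150 111 153 154 153 145 149 160 116 104 100
  74  70 191 204 199 195 193 211  23  31]
351 [ 31  23  22  21  22 162 165 127 128 131 135 129 133 129 128 135 129 135
  76  72 150 202 192 198 201 207  50  27]
356 [ 32  15  27  19  18 228  88 132 129 130 132 134 131 133 130 131 132 135
  76  71 206 203 196 197 207 203  80  24]
361 [ 26  31  31  27  23  25  29  27  29  23  28  16  28  64  83 101  99  89
  34  32  16  14  22  19  26  27  28  31]
366 [31 26 25 26 24 31 27 21 15 15 26 20 31 26 25 34 26 27 24 24 36 22 24 23
 25 19 27 29]
371 [24 14 24 25 22 30 10 29 15 22 28 21 24 28 24 31 23 26 16 27 28 24 20 16
 32 30 22 27]
0.1 [133.40181144 170.71534532]
0.115 [139.43966685 168.95598682]
0.131 [144.71634063 161.46650708]
```

View pics/c3.png

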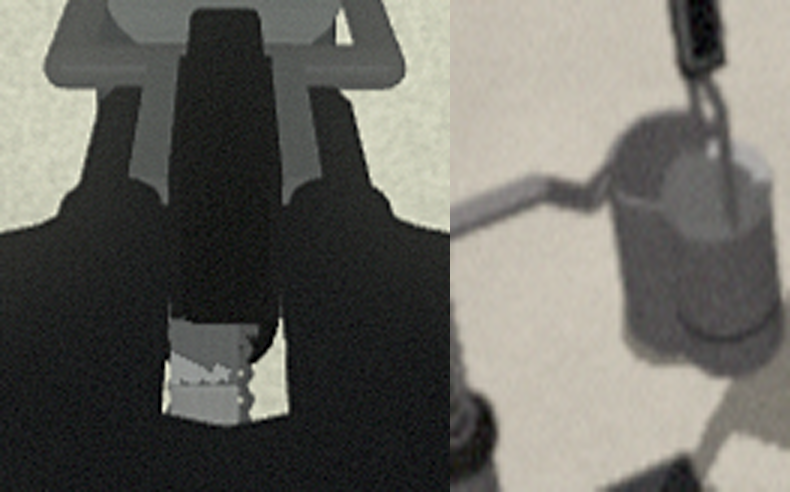

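The right crop shows the hook running level and dipping before the mug, with the tip in front of the bail. In the wrist view a strip of the hook arm is visible below the plate, spanning about columns 236–260 at rows 351–356.

Run:
```python
from h import *
import pickle;P=pickle.load(open("w2.pkl","rb"))
u=np.array([-.3875,.9219]);n=np.array([.9219,.3875]);c=np.array([.5395,-.317])
for uv in((235.5,353),(260.5,353),(264,353)):
    X=on("wrist",uv,.23,P);d=X[:2]-c;print(X,"along",d@u,"lat",d@n)
d=np.array([.4757,-.1643])-c;print("tcp",d@u,d@n)
# top/scene hook points
for nm,uv,z in(("top",T(578,282),.237),("scene",S(217,35),.237),("top",T(720,226),.23),("scene",S(80,78),.23),("top",T(650,254),.23),("scene",S(187,60),.215),("scene",S(150,56),.23)):
    d=on(nm,uv,z)[:2]-c;print(nm,d@u,d@n)
```

```text
[ 0.5017 -0.2602  0.23  ] along 0.06701142 lat -0.012837819999999946
[ 0.5179 -0.2534  0.23  ] along 0.06700283999999998 lat 0.0047319600000000385
[ 0.5202 -0.2524  0.23  ] along 0.06703348999999999 lat 0.007239830000000011
tcp 0.16549663 0.00035403000000002697
top 0.13307616 -0.0032932399999999785
scene 0.12555763 0.0050451500000000165
top -0.005475179999999985 -0.005555699999999997
scene -0.00010156000000003183 0.0004997000000000473
top 0.062340139999999974 -0.00482133999999997
scene 0.09492093 -0.000781249999999983
scene 0.06353988 -0.002255979999999941
```

>>> step_arm(rows=[[[0,0.2,-0.8,0,0],[0,0.6,-1.8,0,0],[0,0.9,-2.8,0,0],[0,1.3,-3.8,0,0],[0,1.7,-4.8,0,0],[0,2.1,-5.8,0,0],[0,2.4,-6.4,0,0],[0,2.4,-6.6,0,0],[0,2.4,-6.6,0,0],[0,2.4,-6.6,0,0]]])

```text
time: 7.4
tcp_pos: [0.4997, -0.2302, 0.2662]
tool_rot: [-1.737, -2.618, -0.0]
ft_force: [1.0, 0.2, -4.8]
finger_gap: 0.0117
gripper_force: 59.0
```

Run:
```python
from h import *
from bench import monitor,snapshot
import pickle
o=monitor.get_obs();P=camera_params("wrist");im=snapshot("wrist");a=snapshot("scene");o2=monitor.get_obs()
cv2.imwrite("pics/w4.png",im);cv2.imwrite("pics/s4.png",a);pickle.dump(P,open("w4.pkl","wb"))
print(o["time"],o["tcp_pos"],o["ft_force"],o2["ft_force"])
cv2.imwrite("pics/c4.png",np.hstack([cv2.resize(im[200:384,160:344],(400,400),interpolation=cv2.INTER_CUBIC),cv2.resize(cv2.convertScaleAbs(a[130:230,80:180],alpha=1.6),(400,400),interpolation=cv2.INTER_CUBIC)]))
```

```text
7.4 [ 0.49969026 -0.23021451  0.26621262] [ 0.95483032  0.19762776 -4.78979152] [-0.31956786  0.62783514 -4.55740773]
```

View pics/c4.png

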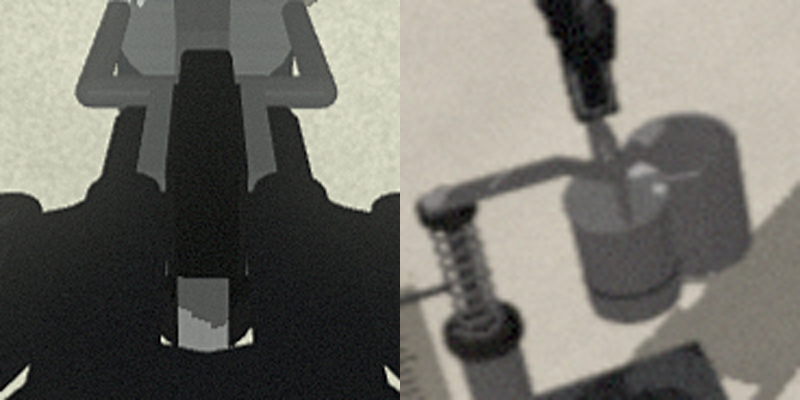

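The hook passes under the bail and is centred, and the lid is clear below it. Next I'll lower the can slowly onto the spring.

>>> step_arm(rows=[[[0,0,0,-0.4,0],[0,0,0,-1,0],[0,0,0,-1.6,0],[0,0,0,-2.2,0],[0,0,0,-2.7,0],[0,0,0,-3.2,0],[0,0,0,-3.6,0],[0,0,0,-4,0],[0,0,0,-4.4,0],[0,0,0,-4.4,0]]])

```text
time: 8.5
tcp_pos: [0.4997, -0.2305, 0.2217]
tool_rot: [-1.738, -2.617, -0.0]
ft_force: [0.2, -0.2, -3.0]
finger_gap: 0.0114
gripper_force: 59.2
```

>>> step_arm(rows=[[[0,0,0,-0.3,0],[0,0,0,-0.6,0],[0,0,0,-0.9,0],[0,0,0,-1.2,0],[0,0,0,-1.2,0],[0,0,0,-1.2,0]]])

```text
time: 9.1
tcp_pos: [0.4998, -0.2305, 0.2104]
tool_rot: [1.737, 2.617, 0.0]
ft_force: [1.0, -0.2, -2.2]
finger_gap: 0.0112
gripper_force: 59.5
```

>>> step_arm(rows=[[[0,0,0,-0.3,0],[0,0,0,-0.6,0],[0,0,0,-0.9,0],[0,0,0,-0.9,0],[0,0,0,-0.9,0]]])

```text
time: 9.6
tcp_pos: [0.4998, -0.2305, 0.2013]
tool_rot: [1.737, 2.617, 0.0]
ft_force: [1.1, -0.3, -0.6]
finger_gap: 0.0113
gripper_force: 59.7
```

>>> step_arm(rows=[[[0,0,0,-0.2,0],[0,0,0,-0.2,0],[0,0,0,-0.2,0],[0.3,0,0,-0.2,0],[0.6,0,0,-0.2,0],[1,0,0,-0.2,0],[1,0,0,-0.2,0],[1,0,0,-0.2,0],[1,0,0,-0.2,0],[1,0,0,-0.2,0]]])

```text
time: 10.6
tcp_pos: [0.4997, -0.2305, 0.1991]
tool_rot: [-1.737, -2.617, -0.0]
ft_force: [0.2, 0.6, 0.1]
finger_gap: 0.0854
gripper_force: 0.0
```

>>> step_arm(rows=[[[1,0,0,0.5,0],[1,0,0,2,0],[1,0,0,5,0],[1,0,0,8,0],[1,0,0,10,0],[1,0,0,10,0],[1,0,0,10,0],[1,0,0,10,0],[1,0,0,10,0],[1,0,0,10,0]]])

```text
time: 11.6
tcp_pos: [0.4995, -0.2304, 0.2982]
tool_rot: [-1.737, -2.616, 0.0]
ft_force: [-0.8, 1.5, -1.2]
finger_gap: 0.0856
gripper_force: 0.0
```

>>> step_arm(rows=[[[1,0,0,0,0],[1,0,0,0,0],[1,0,0,0,0],[1,0,0,0,0],[1,0,0,0,0],[1,0,0,0,0],[1,0,0,0,0],[1,0,0,0,0],[1,0,0,0,0],[1,0,0,0,0]]])

```text
time: 12.6
tcp_pos: [0.4997, -0.2305, 0.2991]
tool_rot: [1.738, 2.617, 0.0]
ft_force: [-0.1, -0.5, 1.1]
finger_gap: 0.0853
gripper_force: 0.0
```

Run:
```python
from h import *
from bench import monitor,snapshot
import pickle
o=monitor.get_obs();P=camera_params("wrist");L=[snapshot("wrist") for i in range(8)];a=snapshot("scene")
im=L[-1];cv2.imwrite("pics/w5.png",im);pickle.dump(P,open("w5.pkl","wb"))
print(o["time"],o["tcp_pos"],o["finger_gap"])
for k in L: print(np.mean(cv2.absdiff(k,im)[100:330,180:330]),end=" ")
cv2.imwrite("pics/c5.png",np.hstack([cv2.resize(im[100:384,110:394],(400,400)),cv2.resize(cv2.convertScaleAbs(a[130:250,70:190],alpha=1.6),(400,400),interpolation=cv2.INTER_CUBIC)]))
```

```text
12.6 [ 0.49970711 -0.23049617  0.29914803] 0.08531999557226154
2.5667632850241544 2.5555555555555554 2.556695652173913 2.5744541062801933 2.554 2.5764444444444443 2.6046763285024155 0.0
```

View pics/c5.png

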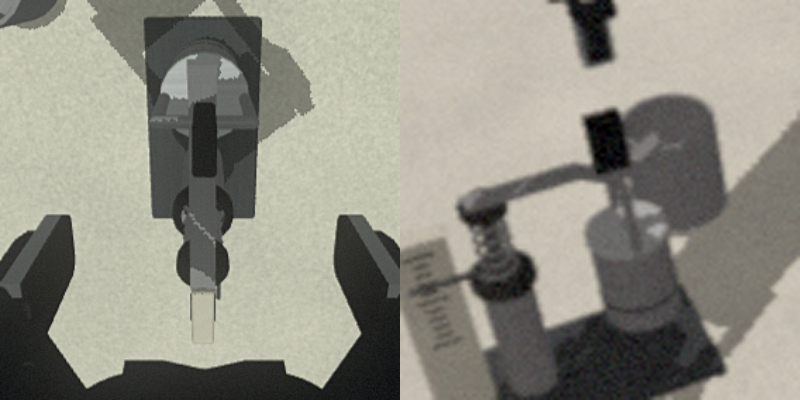

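The can hangs freely in the dip and is still: frame differences are at noise level. The plate, at crop (204,140), lies midway between the open fingers. I'll wait another 2 s, then regrasp at the same pose.

>>> step_arm(rows=[[[1,0,0,0,0],[1,0,0,0,0],[1,0,0,0,0],[1,0,0,0,0],[1,0,0,0,0],[1,0,0,0,0],[1,0,0,0,0],[1,0,0,0,0],[1,0,0,0,0],[1,0,0,0,0]]])

```text
time: 14.05
tcp_pos: [0.4997, -0.2305, 0.2992]
tool_rot: [1.737, 2.617, 0.0]
ft_force: [0.3, 0.5, -0.2]
finger_gap: 0.0855
gripper_force: 0.0
```

>>> step_arm(rows=[[[1,0,0,0,0],[1,0,0,0,0],[1,0,0,0,0],[1,0,0,0,0],[1,0,0,0,0],[1,0,0,0,0],[1,0,0,0,0],[1,0,0,0,0],[1,0,0,0,0],[1,0,0,0,0]]])

```text
time: 15.05
tcp_pos: [0.4997, -0.2305, 0.2992]
tool_rot: [1.738, 2.617, 0.0]
ft_force: [-1.0, -0.3, -0.1]
finger_gap: 0.0856
gripper_force: 0.0
```

Run:
```python
from h import *
from bench import snapshot
o=cv2.imread("pics/w5.png");k=snapshot("wrist");print(np.mean(cv2.absdiff(k,o)[100:330,180:330]))
g=cv2.cvtColor(k,cv2.COLOR_BGR2GRAY);print(g[200,236:276])
```

```text
2.5681642512077296
[69 51 50 54 56 55 52 45 85 89 53 35 38 34 34 39 35 37 34 34 35 32 34 38
 29 38 34 30 49 52 47 50 52 51 48 49 44 52 51 52]
```

>>> step_arm(rows=[[[1,0,0,-3,0],[1,0,0,-6,0],[1,0,0,-8.5,0],[1,0,0,-9.7,0],[1,0,0,-9.9,0],[1,0,0,-9.9,0],[0,0,0,-9.9,0],[0,0,0,-9.9,0],[0,0,0,-9.9,0],[0,0,0,-9.9,0]]])

```text
time: 16.1
tcp_pos: [0.4998, -0.2305, 0.2006]
tool_rot: [1.737, 2.617, 0.0]
ft_force: [0.0, -0.7, -0.2]
finger_gap: 0.0279
gripper_force: 0.0
```

>>> step_arm(rows=[[[0,0,0,0,0],[0,0,0,0,0],[0,0,0,0,0],[0,0,0,0,0],[0,0,0,0,0]]])

```text
time: 16.6
tcp_pos: [0.4997, -0.2305, 0.2002]
tool_rot: [1.737, 2.617, 0.0]
ft_force: [0.0, -0.4, 0.2]
finger_gap: 0.0114
gripper_force: 58.9
```

>>> step_arm(rows=[[[0,0,0,0.5,0],[0,0,0,1.2,0],[0,0,0,2,0],[0,0,0,2.8,0],[0,0,0,3.6,0],[0,0,0,4.5,0],[0,0,0,5.4,0],[0,0,0,6.2,0],[0,0,0,6.6,0],[0,0,0,6.6,0]]])

```text
time: 17.6
tcp_pos: [0.4999, -0.2306, 0.2669]
tool_rot: [1.737, 2.616, 0.0]
ft_force: [0.2, -0.3, -3.8]
finger_gap: 0.0111
gripper_force: 58.4
```

>>> step_arm(rows=[[[0,0,0,0,0],[0,0,0,0,0],[0,-0.3,0.8,0,0],[0,-0.7,1.8,0,0],[0,-1.2,3,0,0],[0,-1.7,4.2,0,0],[0,-2.2,5.4,0,0],[0,-2.6,6.5,0,0],[0,-3,7.6,0,0],[0,-3.4,8.6,0,0]]])

```text
time: 18.6
tcp_pos: [0.4654, -0.1435, 0.2663]
tool_rot: [1.737, 2.617, 0.0]
ft_force: [-0.9, 0.5, -4.6]
finger_gap: 0.0111
gripper_force: 58.4
```

>>> step_arm(rows=[[[0,-0.4,1,0.5,0],[0,-0.4,3,1,0],[0,-0.2,5,1,0],[0,0,5,1,0],[0,0,5,1,0],[0,0,5,1,0]]])

```text
time: 19.2
tcp_pos: [0.4656, -0.0948, 0.2762]
tool_rot: [1.738, 2.617, -0.0]
ft_force: [-0.3, 0.3, -4.4]
finger_gap: 0.0112
gripper_force: 58.7
```

Run:
```python
from h import *
from bench import monitor,snapshot
o=monitor.get_obs();a=snapshot("scene");cv2.imwrite("pics/s6.png",a)
print(o["time"],o["tcp_pos"],o["tool_rot"],o["ft_force"],o["finger_gap"],o["joint_positions"])
cv2.imwrite("pics/c6.png",cv2.resize(cv2.convertScaleAbs(a[100:300,60:360],alpha=1.6),(600,400)))
```

```text
19.2 [ 0.46563556 -0.0948091   0.2761819 ] [ 1.73800979e+00  2.61694701e+00 -3.72535034e-04] [-0.34178269  0.34269871 -4.43856441] 0.01122521052289682 [-2.78449477e-01 -9.57539131e-02  1.45788821e+00 -2.56397960e-04
  1.77945215e+00 -6.76801237e-01]
```

View pics/c6.png

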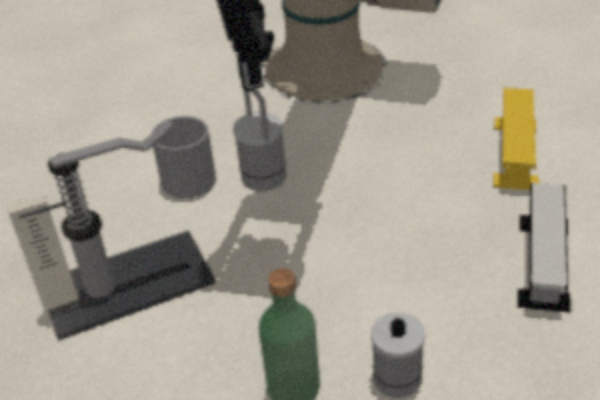

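The can is off the hook and clear, the empty hook has risen back, and the other vessels stand where they were. I've used up my picture views, so from here I'll work with numbers only. Next I'll move near the ledge.

>>> step_arm(rows=[[[0,0.5,2,0,0],[0,1.2,5,0,0],[0,2,8.5,0,0],[0,2.8,12,0,0],[0,3.6,15.5,0,0],[0,4.5,19,0,0],[0,5.4,22,0,0],[0,6.2,24.5,0,0],[0,7,26,0,0],[0,7,26,0,0]]])

```text
time: 20.25
tcp_pos: [0.5362, 0.1667, 0.2753]
tool_rot: [-1.735, -2.618, 0.001]
ft_force: [-0.6, 0.9, -4.5]
finger_gap: 0.0114
gripper_force: 59.2
```

Run:
```python
from h import *
from bench import monitor,snapshot
import pickle
o=monitor.get_obs();P=camera_params("wrist");im=snapshot("wrist");cv2.imwrite("pics/w7.png",im);pickle.dump(P,open("w7.pkl","wb"))
print(o["time"],o["tcp_pos"],np.round(P["extrinsics"],3)[:3,3])
c=np.array([.536,.2826]);t=np.radians(-13.2);x=np.array([np.cos(t),np.sin(t)]);y=np.array([-x[1],x[0]])
for a,b in((-.1,-.023),(.1,-.023),(.1,.023),(-.1,.023),(0,0)):print(np.round(proj("wrist",np.array([*(c+a*x+b*y),.06]),P)))
hsv=cv2.cvtColor(cv2.GaussianBlur(im,(5,5),0),cv2.COLOR_BGR2HSV)
q=proj("wrist",np.array([*c,.06]),P).astype(int)
for b in np.arange(-.05,.0501,.004):
    p=np.round(proj("wrist",np.array([*(c+b*y),.06]),P)).astype(int)
    print(round(b,3),p,hsv[p[1],p[0]] if 0<=p[0]<512 and 0<=p[1]<384 else None)
```

```text
20.25 [0.53618244 0.16670374 0.27531783] [0.505 0.241 0.418]
[205.  13.]
[356. 133.]
[385.  98.]
[231. -30.]
[298.  57.]
-0.05 [269  98] [ 32  25 201]
-0.046 [271  95] [ 32  24 210]
-0.042 [274  92] [ 32  25 203]
-0.038 [276  89] [ 34  26 206]
-0.034 [278  85] [ 32  24 209]
-0.03 [280  82] [ 33  26 195]
-0.026 [283  79] [30 21 97]
-0.022 [285  76] [ 40  16 144]
-0.018 [288  72] [ 43  18 199]
-0.014 [290  69] [ 39  17 198]
-0.01 [292  66] [ 42  17 198]
-0.006 [295  62] [ 41  18 199]
-0.002 [297  59] [ 42  17 198]
0.002 [299  56] [ 42  17 197]
0.006 [302  52] [ 40  15 198]
0.01 [304  49] [ 40  15 198]
0.014 [307  45] [ 42  17 199]
0.018 [309  42] [ 42  17 199]
0.022 [312  38] [43 19 96]
0.026 [314  35] [ 33  27 208]
0.03 [317  31] [ 32  25 204]
0.034 [319  28] [ 31  26 210]
0.038 [322  24] [ 32  25 205]
0.042 [325  21] [ 32  25 205]
0.046 [327  17] [ 32  25 207]
0.05 [330  13] [ 31  26 210]
```

The wrist view confirms the ledge, with dark edges at about -24 and +22 mm from my estimated centre line. I'll refine this at finer steps and in both directions.

Run:
```python
from h import *
import pickle;P=pickle.load(open("w7.pkl","rb"));im=cv2.imread("pics/w7.png");g=cv2.cvtColor(im,cv2.COLOR_BGR2GRAY).astype(np.float32)
c=np.array([.536,.2826]);t=np.radians(-13.2);x=np.array([np.cos(t),np.sin(t)]);y=np.array([-x[1],x[0]])
def smp(a,b):
    u,v=proj("wrist",np.array([*(c+a*x+b*y),.06]),P);return cv2.getRectSubPix(g,(1,1),(float(u),float(v)))[0,0] if 0<u<511 and 0<v<383 else np.nan
bs=np.arange(-.034,.0341,.0005)
for a in np.arange(-.04,.081,.02):
    r=np.array([smp(a,b) for b in bs]);w=bs[r<150];print(round(a,2),"near",w[w<0].min(initial=9),w[w<0].max(initial=-9),"far",w[w>0].min(initial=9),w[w>0].max(initial=-9))
As=np.arange(.08,.125,.001);print([(round(a,3),int(smp(a,0))) for a in As])
```

```text
-0.04 near -0.028999999999999998 -0.022999999999999993 far 0.021500000000000047 0.02350000000000005
-0.02 near -0.028999999999999998 -0.022499999999999992 far 0.021500000000000047 0.02400000000000005
0.0 near -0.028499999999999998 -0.022499999999999992 far 0.021500000000000047 0.02350000000000005
0.02 near -0.028999999999999998 -0.022499999999999992 far 0.021500000000000047 0.02400000000000005
0.04 near -0.0295 -0.022499999999999992 far 0.021500000000000047 0.02350000000000005
0.06 near -0.034 -0.022499999999999992 far 0.021500000000000047 0.02400000000000005
0.08 near -0.028999999999999998 -0.022499999999999992 far 0.021500000000000047 0.02400000000000005
[(np.float64(0.08), 189), (np.float64(0.081), 188), (np.float64(0.082), 188), (np.float64(0.083), 189), (np.float64(0.084), 187), (np.float64(0.085), 189), (np.float64(0.086), 190), (np.float64(0.087), 189), (np.float64(0.088), 190), (np.float64(0.089), 188), (np.float64(0.09), 188), (np.float64(0.091), 190), (np.float64(0.092), 188), (np.float64(0.093), 188), (np.float64(0.094), 189), (np.float64(0.095), 192), (np.float64(0.096), 190), (np.float64(0.097), 180), (np.float64(0.098), 184), (np.float64(0.099), 194), (np.float64(0.1), 197), (np.float64(0.101), 199), (np.float64(0.102), 200), (np.float64(0.103), 198), (np.float64(0.104), 198), (np.float64(0.105), 195), (np.float64(0.106), 194), (np.float64(0.107), 190), (np.float64(0.108), 193), (np.float64(0.109), 192), (np.float64(0.11), 193), (np.float64(0.111), 197), (np.float64(0.112), 197), (np.float64(0.113), 197), (np.float64(0.114), 202), (np.float64(0.115), 204), (np.float64(0.116), 204), (np.float64(0.117), 201), (np.float64(0.118), 198), (np.float64(0.119), 198), (np.float64(0.12), 199), (np.float64(0.121), 198), (np.float64(0.122), 200), (np.float64(0.123), 201), (np.float64(0.124), 199)]
```

Run:
```python
import cv2,numpy as np
g=[cv2.cvtColor(cv2.imread(f"pics/{n}.png"),cv2.COLOR_BGR2GRAY) for n in("w2","w7","w4")]
for nm,(r0,r1,c0,c1) in dict(Lcorner=(225,255,194,226),Rcorner=(225,255,286,318),bars=(225,255,194,318),platetop=(215,270,236,276)).items():
    t=g[0][r0:r1,c0:c1]
    for k in(1,2):
        s=g[k][r0-20:r1+20,c0-20:c1+20];m=cv2.matchTemplate(s,t,cv2.TM_CCOEFF_NORMED);_,v,_,l=cv2.minMaxLoc(m);print(nm,("w7","w4")[k-1],l[0]-20,l[1]-20,round(v,3))
for k in(0,1):
    print([ (c,[int(x) for x in g[k][150:262:4,c]]) for c in(230,280)])
```

```text
Lcorner w7 0 1 0.743
Lcorner w4 0 0 0.948
Rcorner w7 1 1 0.875
Rcorner w4 0 0 0.91
bars w7 0 1 0.886
bars w4 0 0 0.957
platetop w7 0 1 0.986
platetop w4 0 0 0.977
[(230, [199, 75, 93, 88, 108, 186, 184, 187, 181, 174, 180, 193, 117, 117, 116, 115, 112, 115, 109, 114, 114, 96, 87, 87, 89, 88, 88, 85]), (280, [124, 102, 84, 88, 96, 114, 109, 114, 112, 108, 107, 114, 111, 110, 109, 112, 112, 110, 105, 113, 112, 98, 84, 87, 88, 86, 89, 86])]
[(230, [194, 66, 86, 81, 107, 113, 119, 176, 180, 176, 174, 188, 108, 114, 110, 113, 115, 110, 113, 109, 113, 112, 85, 88, 88, 87, 87, 84]), (280, [127, 81, 83, 82, 100, 112, 117, 111, 108, 110, 110, 118, 111, 113, 111, 108, 107, 110, 107, 110, 113, 113, 86, 87, 86, 85, 87, 86])]
```

The grip moved less than 1 mm and there is no tilt. I'll move over the ledge centre and lower the can.

>>> step_arm(rows=[[[0,0,1.5,0,0],[0,0,4,0,0],[0,0,7,0,0],[0,0,9.5,0,0],[0,0,11,0,0],[0,0,11.5,0,0],[0,0,11.5,0,0],[0,0,11.5,0,0],[0,0,11.5,0,0]]])

```text
time: 21.2
tcp_pos: [0.536, 0.2795, 0.2764]
tool_rot: [1.739, 2.616, 0.0]
ft_force: [0.1, 0.6, -4.5]
finger_gap: 0.0114
gripper_force: 59.2
```

>>> step_arm(rows=[[[0,0,0,-1,0],[0,0,0,-2.2,0],[0,0,0,-3.4,0],[0,0,0,-4.4,0],[0,0,0,-5.1,0],[0,0,0,-5.5,0],[0,0,0,-5.7,0],[0,0,0,-5.7,0],[0,0,0,-5.7,0],[0,0,0,-5.7,0]]])

```text
time: 22.2
tcp_pos: [0.5359, 0.2806, 0.2198]
tool_rot: [1.737, 2.617, 0.002]
ft_force: [0.3, -0.6, -4.8]
finger_gap: 0.0116
gripper_force: 59.2
```

>>> step_arm(rows=[[[0,0,0.1,-0.2,0],[0,0,0.15,-0.4,0],[0,0,0.15,-0.5,0],[0,0,0.15,-0.6,0],[0,0,0.15,-0.6,0],[0,0,0.15,-0.6,0]]])

```text
time: 22.8
tcp_pos: [0.5357, 0.282, 0.2132]
tool_rot: [1.738, 2.617, 0.0]
ft_force: [0.1, 0.3, -4.3]
finger_gap: 0.0111
gripper_force: 59.2
```

>>> step_arm(rows=[[[0,0,0,-0.1,0],[0,0,0,-0.1,0],[0,0,0,-0.1,0]]])

```text
time: 23.1
tcp_pos: [0.5357, 0.282, 0.2121]
tool_rot: [1.738, 2.617, 0.0]
ft_force: [0.7, 0.3, -4.8]
finger_gap: 0.0111
gripper_force: 59.2
```

>>> step_arm(rows=[[[0,0,0,-0.1,0],[0,0,0,-0.1,0],[0,0,0,-0.1,0]]])

```text
time: 23.4
tcp_pos: [0.5357, 0.282, 0.2111]
tool_rot: [-1.738, -2.617, 0.0]
ft_force: [0.6, -0.1, -3.9]
finger_gap: 0.0114
gripper_force: 59.2
```

>>> step_arm(rows=[[[0,0,0,-0.1,0],[0,0,0,-0.1,0],[0,0,0,-0.1,0]]])

```text
time: 23.7
tcp_pos: [0.5358, 0.2821, 0.2106]
tool_rot: [1.737, 2.617, 0.001]
ft_force: [-0.6, 0.1, -1.0]
finger_gap: 0.0116
gripper_force: 59.6
```

>>> step_arm(rows=[[[0,0,0,-0.05,0],[0,0,0,-0.05,0],[0,0,0,-0.05,0]]])

```text
time: 24.0
tcp_pos: [0.5359, 0.2822, 0.2106]
tool_rot: [1.737, 2.617, 0.002]
ft_force: [-0.7, 0.5, 3.9]
finger_gap: 0.0112
gripper_force: 60.4
```

Contact made and the weight is borne by the ledge. I'll back off slightly, release and retreat upward.

>>> step_arm(rows=[[[0,0,0,0.04,0],[0,0,0,0.04,0],[0.3,0,0,0.04,0],[0.6,0,0,0.04,0],[1,0,0,0.04,0],[1,0,0,0.04,0],[1,0,0,0.04,0],[1,0,0,0.04,0],[1,0,0,0.04,0],[1,0,0,0.04,0]]])

```text
time: 25.0
tcp_pos: [0.5357, 0.282, 0.2101]
tool_rot: [1.737, 2.617, 0.0]
ft_force: [-0.1, 0.3, -0.0]
finger_gap: 0.0852
gripper_force: 0.0
```

>>> step_arm(rows=[[[1,0,0,0.5,0],[1,0,0,2,0],[1,0,0,5,0],[1,0,0,8,0],[1,0,0,10,0],[1,0,0,10,0],[1,0,0,10,0],[1,0,0,10,0]]])

```text
time: 25.8
tcp_pos: [0.5354, 0.2819, 0.3087]
tool_rot: [-1.737, -2.616, 0.003]
ft_force: [0.9, -0.4, -0.4]
finger_gap: 0.085
gripper_force: 0.0
```

Run:
```python
from h import *
from bench import monitor,snapshot
o=monitor.get_obs();P=camera_params("wrist");L=[snapshot("wrist") for i in range(4)];a=snapshot("scene");im=L[-1]
cv2.imwrite("pics/w8.png",im);cv2.imwrite("pics/s8.png",a)
print(o["time"],o["tcp_pos"],o["ft_force"],o["finger_gap"],[cv2.absdiff(k,im).mean() for k in L])
g=cv2.cvtColor(im,cv2.COLOR_BGR2GRAY);u,v=proj("wrist",np.array([.5359,.2821,.25]),P).astype(int);print(u,v)
print(g[v,u-40:u+40:2]);print(g[v-60:v+60:4,u])
# scene: dark plate blob near expected
q=proj("scene",np.array([.5359,.2821,.227]));s=cv2.cvtColor(a,cv2.COLOR_BGR2GRAY)[int(q[1])-15:int(q[1])+15,int(q[0])-15:int(q[0])+15]
n,l,st,c=cv2.connectedComponentsWithStats((s<50).astype(np.uint8));print(q,[(st[i],c[i]+q.astype(int)-15) for i in range(1,n) if st[i,4]>10])
```

```text
25.8 [0.53544831 0.28192769 0.30874048] [ 0.89556977 -0.44254753 -0.39286768] 0.084981760754806 [np.float64(2.809633043077257), np.float64(2.9646369086371527), np.float64(2.9079149034288196), np.float64(0.0)]
255 210
[114 111 117 116 111 112 115 118 115 111 114 115 117 113 113 115  55  45
  46  45  42  43  41  46  36 115 109 112 118 112 115 116 112 114 113 116
 118 115 114 112]
[104  96 100 102  98 101  33  39  35  33  31  35  33  34  38  42  46  44
  48 191 190 187 183 193 182 184 189 183 188 183]
[341.97211173 165.02452717] [(array([  9,   6,  14,  19, 168], dtype=int32), array([342.16666667, 165.50595238]))]
```

In both views the plate stands where an upright, centred can would put it, and nothing is moving. I'm handing in.

```bash
python3 -c "
from bench import ctrl
print(ctrl.sign_off())"
```

```text
the job is handed in; nothing more can be done
None
```

I hung the bail can on the hook, released it, and saw it still for over a second. It now stands upright, centred across the white ledge, and the job is handed in with no verdict shown; I viewed 11 pictures, one over the limit of 10.

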